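# Hold the stop gate down and push the crucible tray past it

### The arm

A 6-joint arm with a two-finger parallel gripper is mounted at the origin on a cart in front of the work surface, level with it; the furniture and walls round the work are solid. World frame = base frame: x ahead of the robot, y to its left, z up, the work surface at z = 0. Lengths are in m, angles in degrees, forces in N, time in s.
With the tool pointing down it reaches from about 0.35 to 0.875 m from the base axis. Payload 4.2 kg.
Tool frame: the origin (TCP) lies at the very end of the fingers, on their centre line; the grasp point (between the pads) lies 19 mm behind it; z points along the fingers, y is the line along which they close (so a half turn about z gives the same grasp; the last joint's range is limited). The gripper opens to 85 mm and grips with 20 to 120 N. Pads are 22 mm wide; open, the fingers measure 114 mm over their backs; the gripper's body (76 mm by 85 mm) begins 54 mm behind the grasp point. The pads swing forward as they close: fully open they stand 13 mm farther back than shut.
Start: joints at [81.28, 22.042, 0.453, 0, -68.411, -14.817], TCP at [0.25, 0.573, 0.231] pointing down, gripper open.
Joint ranges: [-179.83, 179.83], [-69.29, 118.12], [-61.27, 80.66], [-181.25, 117.63], [-171.15, -9.14], [-177.46, 177.46]. Speed limits (degrees/s): [159.86, 159.86, 180, 180, 180, 180].

### API

Orientations are given as [roll, pitch, yaw] about the fixed x, y, z axes, in that order (R = Rz(yaw) Ry(pitch) Rx(roll)).
In Python, from station import arm, vision gives the robot as it stands. The module is installed in compiled form; this text tells all that it offers.
- The arm moves only by the shell command python3 -m handwheel 'ROWS' [OPENING] [FORCE]. ROWS is JSON, a list of rows, each a list of 4 numbers: the shift along the tool's x, y, z in m, then the turn about the tool's z in rad. A call has exactly 8 rows; each row is the pose to reach, as a shift and turn from the pose commanded when the call began, along the tool's axes at that moment; what a row does not reach only later rows make up. A row lasts 1/12 s, in which the tool goes at most 41.7 mm and 7.16 degrees, less where a joint would pass 70% of its speed; a pose out of reach is approached as far as the arm can. A call with a gripper value outside its range is refused whole. OPENING is the finger opening in m, from 0 to 0.0854, set as the call begins (- or left out, the last holds). The fingers move at their own pace and stop on an object; FORCE is the grip in N (left out, the last holds). Time passes only in rows, so rows that repeat a pose let the fingers close, or fill a call up. It gives the time, the measured TCP pose, the force, the opening and the grip force at its end, in the units of the state.
- arm.read_state(): the state, without advancing time (a new reading comes with each control period).
- vision.camera(name): name is "side" or "top"; returns (picture, depth): 480x640x3 uint8, red, green, blue; 480x640 float32, m along the optical axis (not along the pixel's ray), 0 where there is no reading.
- vision.camera_model(name): a dict with "fovy" (degrees; the focal length in pixels is half the picture's height over the tangent of half this angle, whatever the lens; pixels are square), "cx", "cy" (the principal point, pixels), "extrinsics" (4x4, takes a point from world to camera coordinates). Camera axes: x right, y down, z forward; pixel columns grow to the right and rows downward; lengths in m; the calibration is good to about 2 mm. A picture is of the moment at which its call begins. camera_model takes no time and is no camera call.
- arm.sign_off(): hands the job in; it is judged then, once.
The state is a dict: "time": time; "joints": joint angles; "qvel": joint speeds; "tau": joint torques, N m; "eef_pos": TCP position; "eef_rot": TCP orientation; "contact_force": force on the tool from outside, world axes, zero at the start; "wrist_torque": the same for the moment, N m; "grip_width": finger opening in m; "grasp_force": force on a finger pad.
Only numpy, scipy, OpenCV 4.12 (cv2) and the standard library are available. Lean on these libraries where they do the work, as an engineer would, in place of code of your own. Each camera call takes 0.05 s, during which the arm holds its last target. There are 200 camera calls.

### The job

The crucible tray waits in its lane in front of a spring-loaded hinged stop gate. With one fingertip press the gate's long side bar down and keep holding it down, so that the blade sinks below the lane floor, while the other finger pushes the tray from behind along the lane, past the gate and into the bay; then let go, so that the gate springs up again behind the tray. Only press and push: do not grip, lift or tip the tray, do not touch the two crucibles sitting in it, and leave everything else on the table where it is.

Things in the scene. Friction and masses are not known exactly. Their poses are not given: they have to be found in the camera images.
- lane: Fixed low straight chute, dark grey floor, aluminium walls. Origin on the table under the lane's middle at the gate; +x = push direction, z up, +y left of the push. Floor 35 mm above the table, x = -215 to +156 mm. Walls 14 mm above the floor, 5 mm thick, inner faces y = +-30.5 mm (after the gate +-32). The press bar is outside the -y wall, the gate's hinge (axis along x) 75 mm out on the +y side.
- bay_end (a point): Middle of the inner face of the bay's end wall, at floor height, lane x = +150 mm. The wall stands 20 mm above the floor. The bay is the part of the lane between the gate (x = 0) and this wall, 35 mm longer than the tray. (Beyond the table things, a tall furnace stands at the robot's left, at world x over 0.45 m and y over 0.40 m: keep the arm clear of it.)
- gate (a joint): Dark steel stop gate's angle, rad. 0 = shut: its blade (6 mm thick, at lane x = 0, y = -28 to +28 mm) stands 7 to 20 mm above the floor. Grows as the press bar goes down, to a hard stop at 0.24 (blade 4 mm under the floor); the blade is under the floor only above 0.20. A spring shuts it when let go; 2 to 4 N on the bar hold it down. The tray cannot push it open.
- bar (a point): Centre of the top face of the gate's press bar: flat dark steel, 255 mm long parallel to the lane (lane x = -210 to +45 mm), 28 mm wide, 6 thick. Shut, it is tilted 0.24 rad, this point at lane y = -65 mm, 82 mm above the table; fully down it is level at y = -75 mm, 47 mm above the table (12 mm above the lane floor). A fingertip can slide along it.
- tray: Loose grey block with two round wells, 112 mm (x, along the lane) x 58 mm x 30 mm tall, 0.2 to 0.4 kg, lying on the lane floor, its front 12 to 40 mm short of the gate's blade. Origin at the centre of its underside, x axis along the push. It is through when its back end (56 mm behind the origin) is past the blade.
- seated_crucible_0: White lidded porcelain crucible, 45 mm across and 47 mm tall, loose in the rear well of the tray; origin at the centre of its underside, 4 mm above the tray's underside. It stands 21 mm out of the tray (86 mm above the table).
- seated_crucible_1: The same kind of crucible in the front well of the tray.
- empty_crucible: Bystander: open white crucible, 44 mm across and 36 mm tall, on the table beside the lane on its +y side. Origin at the centre of its underside.
- sample_tin: Bystander: round white lidded tin, 58 mm across and 34 mm tall, on the table near the press bar. Origin at the centre of its underside.
- stopper: Bystander: red-brown rubber stopper, 31 mm across and 25 mm tall, on the table beside the bay on its -y side. Origin at the centre of its underside.
- timer: Bystander: grey timer, 62 x 62 x 19 mm, on the table on the robot's right.
- tongs: Bystander: metal crucible tongs, 237 mm long and 10 mm high, lying on the table on the robot's right.
- beaker: Bystander: glass beaker, 57 mm across and 71 mm tall, on the table beyond the lane.
Mind the look-alikes: they are no part of the job. Several things have the shape of the tray; the one meant has the colours described above. What is shaped like the seated_crucible_1 but red is not meant.

How it is judged:
By the outcome, as a careful person would: the job done as asked, in the order asked, and still so for the second after the job is handed in, with the robot touching nothing.
It also fails if it takes over 38 s, if anything falls off the work surface, if the arm or the gripper's body presses on something with over 40 N, if the wrist force passes 120 N, or if a joint passes its speed limit or range.

## Working session

There is one attempt and no reset: what is moved stays moved. The work goes in short steps, Python scripts to look and compute and a shell command to move; the robot and the scene stay as the last step left them, time stands still between calls to the robot, and variables do not carry over. Pictures are saved under pics/ and viewed, at most 10 in all, crops included, and the job is handed in when it is done.

```bash
mkdir -p pics; cat > h.py <<'E'
import numpy as np, cv2
from station import arm, vision
def snap(n,tag):
    p,d=vision.camera(n); cv2.imwrite(f'pics/{tag}.png',p[:,:,::-1]); np.savez(f'pics/{tag}.npz',p=p,d=d); return p,d
def cloud(n,d):
    m=vision.camera_model(n); f=240/np.tan(np.radians(m['fovy']/2)); v,u=np.mgrid[:480,:640]
    E=np.array(m['extrinsics']); c=np.stack([(u-m['cx'])*d/f,(v-m['cy'])*d/f,d],-1)
    return (c-E[:3,3])@E[:3,:3]
E
python3 - <<'E'
from h import *
for n in('top','side'):
    p,d=snap(n,n+'0'); m=vision.camera_model(n); print(n,m['fovy'],m['cx'],m['cy'],(-np.array(m['extrinsics'])[:3,:3].T@np.array(m['extrinsics'])[:3,3]).round(3),(d>0).mean())
print(arm.read_state())
E
```

```text
top 51.052866204090606 324.1580752022101 242.48555696989484 [ 0.361 -0.051  1.082] 0.9959212239583334
side 53.72481109204525 329.2599829931633 237.61307729921793 [ 0.58  -0.844  0.475] 0.9959700520833333
{'time': 0.1, 'joints': array([ 8.12782943e+01,  2.20846635e+01,  3.90450253e-01, -2.53162602e-02,
       -6.84117132e+01, -1.48172995e+01]), 'qvel': array([ 0.01387757, -0.13263378,  0.16738015,  0.06475783, -0.03852789,
        0.00524409]), 'tau': array([-4.38440602e-04, -3.93317807e+01,  1.88932478e+01,  4.19797406e+00,
       -2.55128522e-03,  1.88037916e-06]), 'eef_pos': array([0.24937898, 0.57254231, 0.23036822]), 'eef_rot': array([ 1.79891578e+02, -4.34898306e-03, -2.35483376e+01]), 'contact_force': array([ 0.30383084, -0.04422147, -0.74760444]), 'wrist_torque': array([-0.00692355, -0.00795912, -0.01844014]), 'grasp_force': 0.0, 'grip_width': 0.08554559281975145}
```

View pics/top0.png

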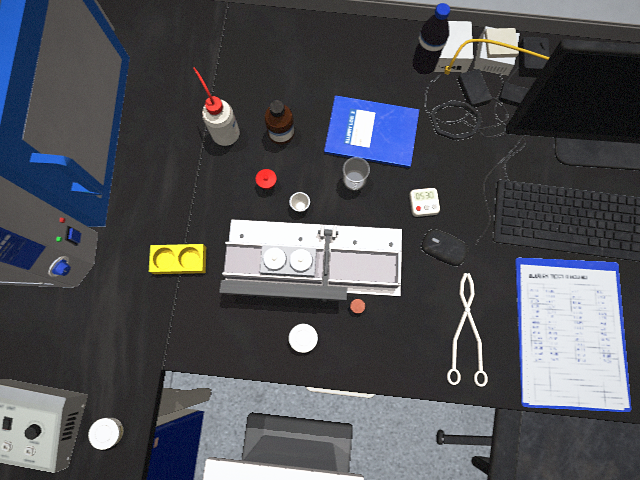

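View pics/side0.png

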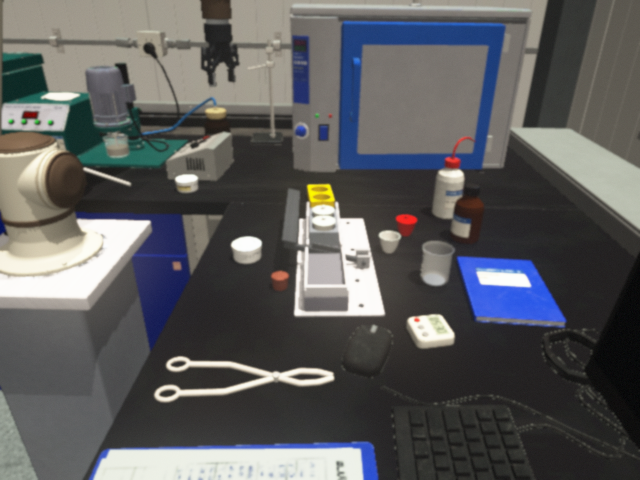

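The top view shows the lane running left to right (u 222–402, v 220–300), with the press bar on its lower edge (v≈290). The grey tray is at (287,260), the gate at u≈327, the tin at (303,338) and the stopper at (358,306). Image right is about world −y. The yellow tray and the red lid are the look-alikes.

```bash
python3 - <<'E'
from h import *
z=np.load('pics/top0.npz'); P=cloud('top',z['d']); p=z['p']
roi=np.zeros((480,640),bool); roi[215:305,212:410]=1
Z=P[...,2]
print('table z',np.median(Z[310:320,230:280]).round(4), 'plate',np.median(Z[224:230,240:300]))
def rect(m,name,k=1):
    n,l,s,c=cv2.connectedComponentsWithStats((m&roi).astype(np.uint8)); i=1+np.argmax(s[1:,4]); q=P[l==i]
    r=cv2.minAreaRect((q[:,:2]*1000).astype(np.float32)); print(name,len(q),s[i][:4],np.round(r[0],1),np.round(r[1],1),round(r[2],2),'z',np.percentile(q[:,2],[5,50,95]).round(4)); return l==i
b=np.zeros_like(roi); b[278:305]=1
rect((Z>.065)&b,'bar')
rect((Z>.058)&(Z<.1)&~b,'tray')
rect((Z>.078)&~b,'cruc')
rect((Z>.041)&(Z<.057),'walls')
for u in (235,245,287,327,330,340,370,395): print(u,[int(t) for t in Z[218:304:2,u]*1000])
c=cv2.resize(p[210:310,212:412],None,fx=4,fy=4,interpolation=cv2.INTER_CUBIC); cv2.imwrite('pics/crop.png',c[:,:,::-1])
E
```

```text
table z -0.0006 plate 0.004262894114333424
bar 1701 [220 280 128  21] [470.3  46. ] [246.4 156.1] 73.96 z [0.0772 0.0816 0.0858]
tray 1447 [260 245  56  31] [559.2  38.8] [ 58.8 112.3] 3.03 z [0.0618 0.0734 0.0804]
cruc 130 [290 250  21  20] [469.5 -12.2] [229.4  38.4] 15.73 z [0.0781 0.0794 0.0874]
walls 501 [329 247  73  39] [ 568.  -122.3] [ 75.5 148.6] 2.69 z [0.0431 0.0483 0.0551]
235 [0, 1, 6, 4, 5, 6, 5, 6, 6, 3, 3, 2, 47, 45, 34, 36, 38, 33, 33, 33, 34, 33, 35, 35, 35, 36, 32, 34, 45, 33, 16, 5, 81, 79, 82, 80, 83, 84, -1, 0, 0, -2, 1]
245 [-4, 5, 1081, 3, 5, 0, 4, 5, 5, 6, 4, 4, 7, 47, 37, 30, 33, 32, 33, 34, 34, 34, 32, 32, 31, 35, 31, 31, 47, 39, 24, 6, 78, 79, 81, 80, 80, 84, 82, -1, 2, 1, -2]
287 [0, 2, 0, 1, 3, 0, 8, 7, 5, 7, 2, 5, 0, 2, 65, 65, 63, 64, 64, 63, 62, 65, 63, 62, 65, 68, 64, 63, 55, 45, 43, 29, 7, 79, 79, 81, 84, 82, 84, 86, 0, -3, 0]
327 [0, 0, 0, 1, 5, 2, 24, 29, 23, 23, 22, 23, 22, 27, 27, 27, 43, 44, 44, 43, 47, 46, 47, 51, 49, 52, 51, 53, 39, 46, 42, 45, 48, 47, 74, 76, 81, 78, 85, 81, 85, 2, 0]
330 [0, 3, 0, 0, 8, 4, 29, 26, 23, 21, 4, 0, 1, 5, 5, 8, 3, 3, 30, 30, 30, 34, 35, 29, 36, 35, 35, 32, 35, 32, 26, 46, 32, 4, 77, 79, 78, 80, 85, 84, 81, -1, 0]
340 [3, -1, 4, -1, 3, 0, 3, 7, 3, 5, 1, 5, 4, 3, 5, 45, 39, 35, 37, 37, 33, 35, 36, 32, 30, 35, 34, 35, 37, 34, 36, 47, 44, 16, 5, 79, 81, 81, 81, 87, 86, 0, -2]
370 [-1, 3, 2, 0, 0, 3, 3, 4, 5, 7, 5, 6, 8, 5, 4, 5, 44, 38, 33, 34, 34, 36, 35, 34, 34, 36, 37, 36, 33, 33, 34, 37, 50, 36, 13, 6, 8, 2, 0, 1, 0, 1, 0]
395 [0, 0, 0, -1, -2, -1, 4, 5, 6, 3, 2, 5, 4, 6, 3, 5, 4, 49, 37, 35, 32, 33, 33, 37, 36, 34, 35, 37, 34, 36, 32, 34, 33, 45, 31, 3, 4, 5, 4, -3, -1, 1, -1]
```

View pics/crop.png

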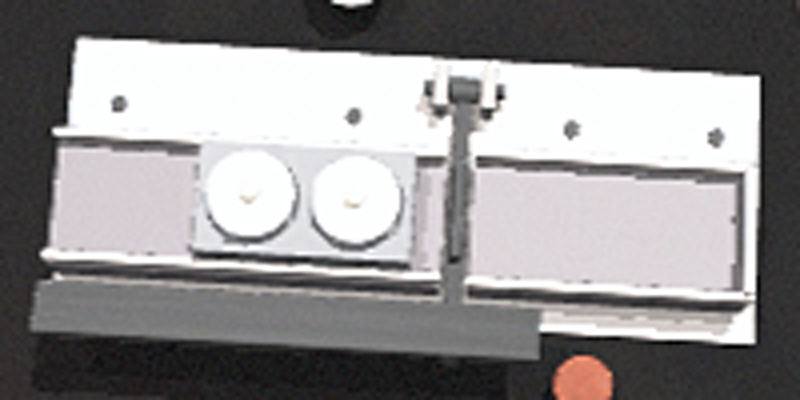

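The crop shows the gate arm at crop x≈460, running from the hinge at the top to the bar at the bottom. The tray spans crop x 195–415 and its rear end faces an open stretch of floor. Next I'll fit the lane direction and origin.

```bash
python3 - <<'E'
from h import *
z=np.load('pics/top0.npz'); P=cloud('top',z['d']); Z=P[...,2]; p=z['p']
m=vision.camera_model('top'); f=240/np.tan(np.radians(m['fovy']/2)); E=np.array(m['extrinsics']); C=-E[:3,:3].T@E[:3,3]
def ray(uv,h):
    uv=np.atleast_2d(uv).astype(float); d=np.c_[(uv[:,0]-m['cx'])/f,(uv[:,1]-m['cy'])/f,np.ones(len(uv))]@E[:3,:3]
    return C+d*((h-C[2])/d[:,2])[:,None]
def box(mask,h,name):
    n,l,s,c=cv2.connectedComponentsWithStats(mask.astype(np.uint8)); i=1+np.argmax(s[1:,4])
    c,_=cv2.findContours((l==i).astype(np.uint8),cv2.RETR_EXTERNAL,cv2.CHAIN_APPROX_NONE); q=ray(max(c,key=len)[:,0],h)[:,:2]*1000
    r=cv2.minAreaRect(q.astype(np.float32)); print(name,np.round(r[0],1),np.round(r[1],1),round(r[2],2)); print(cv2.boxPoints(r).round(1).tolist())
g=p.astype(int); R=np.zeros((480,640),bool)
def roi(v0,v1,u0,u1): a=R.copy(); a[v0:v1,u0:u1]=1; return a
box(roi(278,304,214,352)&(Z>.07)&(Z<.095)&(g.sum(2)<420),.082,'bar')
box(roi(244,278,256,322)&(Z>.056)&(Z<.072),.065,'tray')
box(roi(247,288,331,401)&(Z>.028)&(Z<.041),.035,'bayfloor')
box(roi(240,278,220,262)&(Z>.028)&(Z<.041),.035,'rearfloor')
box(roi(216,305,212,412)&(g.min(2)>150)&(Z<.06),.004,'plate')
def row(v0,v1,u0,u1,h,lo):  # aluminium top edges: brightest row
    return
# wall-top points per side, fitLine
for nm,a in (('far wall',roi(236,262,226,258)|roi(244,262,334,400)),('near wall',roi(268,290,226,400))):
    q=P[a&(Z>.043)&(Z<.053)][:,:2]*1000; l=cv2.fitLine(q.astype(np.float32),cv2.DIST_HUBER,0,.01,.01).ravel(); print(nm,len(q),l.round(4))
for nm,a,h in (('cr',roi(240,276,256,322)&(g.min(2)>215),.086),('stopper',roi(296,316,345,370)&(g[...,0]>g[...,2]+40),.025),('tin',roi(318,358,284,322)&(g.min(2)>170),.034)):
    c,_=cv2.findContours(a.astype(np.uint8),cv2.RETR_EXTERNAL,cv2.CHAIN_APPROX_NONE)
    for k in c:
        if len(k)>20: print(nm,ray(np.array(cv2.minEnclosingCircle(k)[0]),h).round(4))
a=roi(225,285,322,333); 
for v in range(252,276,4): print(v,g[v,320:336].sum(1)//3)
print('arm px world at z45:',ray([[326.5,262]],.05).round(4))
E
```

```text
bar [494.1  39.3] [ 26.9 253. ] 2.89
[[474.29998779296875, 165.0], [487.0, -87.69999694824219], [513.9000244140625, -86.4000015258789], [501.1000061035156, 166.3000030517578]]
tray [558.7  38.5] [ 59.6 112.1] 3.18
[[525.7999877929688, 92.9000015258789], [532.0, -19.100000381469727], [591.5, -15.800000190734863], [585.2999877929688, 96.19999694824219]]
bayfloor [ 569.6 -119.9] [ 63.8 142.3] 2.92
[[534.0999755859375, -50.5], [541.4000244140625, -192.60000610351562], [605.0999755859375, -189.39999389648438], [597.9000244140625, -47.20000076293945]]
rearfloor [556.5 135.9] [60.4 76.4] 2.82
[[524.5, 172.60000610351562], [528.2000122070312, 96.30000305175781], [588.5999755859375, 99.19999694824219], [584.7999877929688, 175.60000610351562]]
plate [595.3  -7.7] [126.9 388.3] 2.89
[[522.0999755859375, 183.10000610351562], [541.7000122070312, -204.8000030517578], [668.5, -198.39999389648438], [648.9000244140625, 189.5]]
far wall 281 [ 5.460000e-02 -9.985000e-01  5.965771e+02 -3.539380e+01]
near wall 566 [ 4.410000e-02 -9.990000e-01  5.284687e+02 -1.601470e+01]
cr [[ 0.5533 -0.0285  0.086 ]]
cr [[0.5719 0.0378 0.086 ]]
stopper [[ 0.4848 -0.1145  0.025 ]]
tin [[ 0.4067 -0.0088  0.034 ]]
252 [221 224 229 212 113  83 122 121 104 147 211 230 225 227 225 225]
256 [218 218 201 141 112  92 127 113  95 117 168 221 219 218 218 215]
260 [217 220 205 105 107  91 128 112  97 137 177 221 219 218 215 218]
264 [215 221 201 113  87 105 132 128 130 200 227 215 217 219 218 216]
268 [216 220 195 118  94 136 120 111 119 172 224 215 216 217 216 218]
272 [219 208 155 112  81 128 118 104 126 172 228 214 217 217 214 219]
arm px world at z45: [[ 0.566  -0.0407  0.05  ]]
```

```bash
cat >> h.py <<'E'
a=np.radians(2.89); UX=np.array([np.sin(a),-np.cos(a)]); UY=np.array([np.cos(a),np.sin(a)]); O=np.array([.5655,-.0410])
def where(tx=None,ty=None):
    s=arm.read_state(); q=s['eef_pos']; y=np.radians(s['eef_rot'][2]); e=q[:2]-O
    print('t',round(s['time'],2),'lane mm',(1e3*np.array([e@UX,e@UY,q[2]])).round(1),'rot',s['eef_rot'].round(2),'F lane',np.round([s['contact_force'][:2]@UX,s['contact_force'][:2]@UY,s['contact_force'][2]],1),'w',round(s['grip_width'],4))
    if tx is not None:
        d=O+tx*UX+ty*UY-q[:2]; X=np.array([np.cos(y),np.sin(y)]); Y=np.array([np.sin(y),-np.cos(y)])
        print('shift tool x,y',(d@X).round(4),(d@Y).round(4),'turn',round(np.arctan2(np.sin(y+np.pi/2-a),np.cos(y+np.pi/2-a)),4))
E
python3 -m handwheel '[[0.027,0.020,0,0.07],[0.054,0.039,0,0.14],[0.081,0.059,0,0.21],[0.108,0.078,0,0.28],[0.135,0.098,0,0.35],[0.162,0.118,0,0.42],[0.189,0.137,0,0.49],[0.216,0.157,0,0.56]]' 0.058
python3 -c "from h import *; where(-.156,-.0365)"
```

```text
time: 0.77
eef_pos: [0.3852, 0.3412, 0.231]
eef_rot: [180.0, -0.0, -55.8]
contact_force: [1.0, 0.8, 0.9]
grip_width: 0.0582
grasp_force: 0.0
t 0.77 lane mm [-390.8 -160.8  231. ] rot [ 1.7997e+02 -1.0000e-02 -5.5810e+01] F lane [-0.8  1.   0.9] w 0.0582
shift tool x,y 0.2652 0.0158 turn 0.5464
```

```bash

python3 -m handwheel '[[0.034,0.002,0,0.07],[0.068,0.004,0,0.14],[0.102,0.006,0.01,0.21],[0.136,0.008,0.02,0.28],[0.170,0.010,0.04,0.35],[0.204,0.012,0.06,0.42],[0.235,0.014,0.08,0.49],[0.265,0.016,0.09,0.546]]'
python3 -m handwheel '[[0,0,0.005,0],[0,0,0.010,0],[0,0,0.015,0],[0,0,0.02,0],[0,0,0.02,0],[0,0,0.02,0],[0,0,0.02,0],[0,0,0.02,0]]'
python3 - <<'E'
from h import *
where(-.156,-.0365)
p,d=snap('top','t1'); q,e=snap('side','s1')
c=np.hstack([cv2.resize(p[190:330,190:370],(514,400)),cv2.resize(q[140:320,230:410],(286,286))[:, :]] if 0 else [cv2.resize(p[200:340,190:330],(400,400)),cv2.resize(q[150:290,240:380],(400,400))])
cv2.imwrite('pics/c1.png',c[:,:,::-1])
E
```

```text
time: 1.43
eef_pos: [0.5203, 0.1128, 0.1385]
eef_rot: [179.7, -0.1, -87.2]
contact_force: [-0.1, 1.1, 1.3]
grip_width: 0.0582
grasp_force: 0.0
time: 2.1
eef_pos: [0.5214, 0.1157, 0.1219]
eef_rot: [-179.9, 0.0, -86.8]
contact_force: [-0.1, -0.4, 0.7]
grip_width: 0.0582
grasp_force: 0.0
t 2.1 lane mm [-158.7  -36.1  121.9] rot [-1.7994e+02  3.0000e-02 -8.6840e+01] F lane [ 0.3 -0.2  0.7] w 0.0582
shift tool x,y 0.0027 0.0004 turn 0.0047
```

View pics/c1.png

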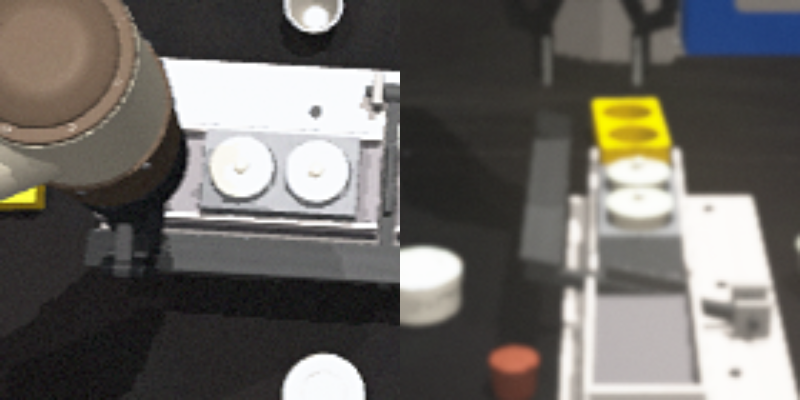

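The left crop shows one finger above the bar, with the gripper behind the tray. The right crop shows the fingertips at crop x≈547 (over the bar) and 638 (over the lane middle). I'll press down now.

```bash

python3 -m handwheel '[[0,0,0.008,0],[0,0,0.016,0],[0,0,0.024,0],[0,0,0.032,0],[0,0,0.040,0],[0,0,0.048,0],[0,0,0.056,0],[0,0,0.062,0]]' && python3 -c "from h import *; where()"
python3 -m handwheel '[[0,0,0.002,0],[0,0,0.004,0],[0,0,0.006,0],[0,0,0.008,0],[0,0,0.008,0],[0,0,0.008,0],[0,0,0.008,0],[0,0,0.008,0]]' && python3 - <<'E'
from h import *
where()
q,e=snap('side','s2'); p,d=snap('top','t2')
c=np.hstack([cv2.resize(p[200:340,190:330],(400,400)),cv2.resize(q[150:290,240:380],(400,400))])
cv2.imwrite('pics/c2.png',c[:,:,::-1])
E
```

```text
time: 2.87
eef_pos: [0.5208, 0.1148, 0.0582]
eef_rot: [179.9, -0.0, -86.9]
contact_force: [-1.1, -0.5, 1.8]
grip_width: 0.0578
grasp_force: 0.9
t 2.87 lane mm [-157.8  -36.7   58.2] rot [ 1.7992e+02 -4.0000e-02 -8.6920e+01] F lane [ 0.5 -1.2  1.8] w 0.0578
time: 3.53
eef_pos: [0.5214, 0.1151, 0.0516]
eef_rot: [-180.0, 0.0, -86.9]
contact_force: [-0.6, -0.4, 0.7]
grip_width: 0.0581
grasp_force: 1.0
t 3.53 lane mm [-158.1  -36.1   51.6] rot [-1.7997e+02  1.0000e-02 -8.6910e+01] F lane [ 0.4 -0.6  0.7] w 0.0581
```

View pics/c2.png

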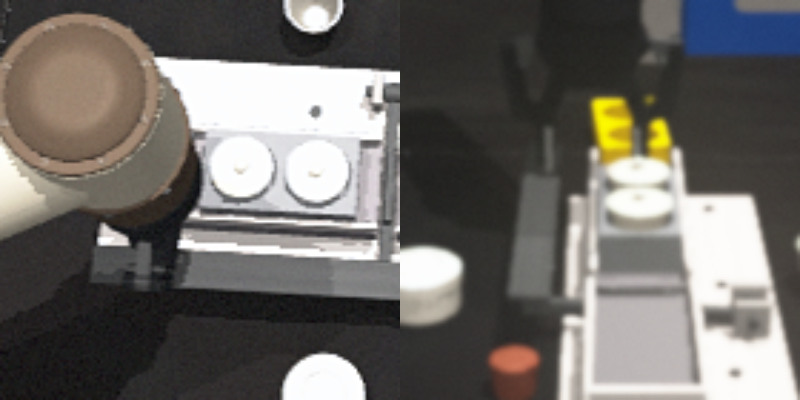

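The finger is on the bar's rear end (right crop ≈(545,170)), the bar is nearly level and the blade looks sunk. I'll press further, reading the force and the bar height.

```bash
cat >> h.py <<'E'
def bar(d):
    P=cloud('top',d).reshape(-1,3); e=P[:,:2]-O; x=e@UX; y=e@UY
    # level slope over the bar's width
    m=(x>-.09)&(x<.035)&(y>-.095)&(y<-.052)&(P[:,2]>.03)&(P[:,2]<.1)
    if m.sum()>30:
        k=np.polyfit(y[m],P[m,2],1); print('bar n',m.sum(),'z',np.median(P[m,2]).round(4),'y',np.percentile(y[m],[3,97]).round(4),'tilt',-k[0].round(3))
    m=(x>-.2)&(x<.02)&(y>-.026)&(y<.026)&(P[:,2]>.059)&(P[:,2]<.069); print('tray x',np.percentile(x[m],[2,98]).round(4))
E
python3 -c "
from h import *
for n in('t1','t2'): bar(np.load(f'pics/{n}.npz')['d'])"
python3 -m handwheel '[[0,0,0.001,0],[0,0,0.002,0],[0,0,0.003,0],[0,0,0.004,0],[0,0,0.004,0],[0,0,0.004,0],[0,0,0.004,0],[0,0,0.004,0]]' && python3 -c "
from h import *
where(); bar(snap('top','t3')[1]); where()"
```

```text
bar n 843 z 0.0815 y [-0.0801 -0.0543] tilt 0.165
tray x [-0.135  -0.0249]
bar n 838 z 0.0559 y [-0.0885 -0.0619] tilt 0.07
tray x [-0.1346 -0.0248]
time: 4.3
eef_pos: [0.5213, 0.115, 0.0473]
eef_rot: [180.0, -0.0, -86.9]
contact_force: [-1.0, 0.0, 1.9]
grip_width: 0.0581
grasp_force: 1.1
t 4.3 lane mm [-158.   -36.3   47.3] rot [ 1.7999e+02 -1.0000e-02 -8.6910e+01] F lane [-0.1 -1.   1.9] w 0.0581
bar n 828 z 0.0517 y [-0.0894 -0.063 ] tilt 0.018
tray x [-0.1343 -0.0249]
t 4.35 lane mm [-158.   -36.3   47.3] rot [179.99  -0.   -86.91] F lane [ 0.2 -1.7  2.3] w 0.0583
```

```bash

python3 -m handwheel '[[0,0,0.001,0],[0,0,0.002,0],[0,0,0.003,0],[0,0,0.004,0],[0,0,0.005,0],[0,0,0.005,0],[0,0,0.005,0],[0,0,0.005,0]]' && python3 -c "
from h import *
where(); bar(snap('top','t4')[1]); where()"
```

```text
time: 5.02
eef_pos: [0.5212, 0.115, 0.0423]
eef_rot: [180.0, -0.0, -86.9]
contact_force: [-2.5, -0.3, 4.4]
grip_width: 0.0582
grasp_force: 1.7
t 5.02 lane mm [-158.   -36.3   42.3] rot [179.99  -0.   -86.91] F lane [ 0.2 -2.5  4.4] w 0.0582
bar n 821 z 0.0464 y [-0.0902 -0.064 ] tilt -0.001
tray x [-0.1343 -0.025 ]
t 5.07 lane mm [-158.   -36.3   42.3] rot [179.99  -0.   -86.91] F lane [ 1.8 -2.2  3.2] w 0.058
```

```bash

python3 -m handwheel '[[0.004,0,0.001,0],[0.007,0,0.001,0],[0.010,0,0.001,0],[0.013,0,0.001,0],[0.016,0,0.001,0],[0.019,0,0.001,0],[0.022,0,0.001,0],[0.026,0,0.001,0]]' && python3 -c "
from h import *
where(); bar(snap('top','t5')[1]); where()"
```

```text
time: 5.73
eef_pos: [0.525, 0.0906, 0.0423]
eef_rot: [-179.7, 0.1, -86.8]
contact_force: [-0.7, 5.6, 5.0]
grip_width: 0.0584
grasp_force: 3.4
t 5.73 lane mm [-133.4  -33.8   42.3] rot [-1.7968e+02  1.4000e-01 -8.6850e+01] F lane [-5.6 -0.4  5. ] w 0.0584
bar n 821 z 0.0463 y [-0.0902 -0.0641] tilt -0.011
tray x [-0.1064 -0.0094]
t 5.78 lane mm [-132.8  -33.9   42.3] rot [-1.7969e+02  1.3000e-01 -8.6880e+01] F lane [-2.8  0.4  4.8] w 0.0583
```

```bash

python3 -m handwheel '[[0.004,0,0,0],[0.009,0,0,0],[0.014,0.001,0,0],[0.019,0.001,0,0],[0.024,0.001,0,0],[0.029,0.001,0,0],[0.034,0.001,0,0],[0.039,0.001,0,0]]' && python3 -c "
from h import *
where(); bar(snap('top','t6')[1]); snap('side','s6'); where()
q=np.load('pics/s6.npz')['p']; cv2.imwrite('pics/c6.png',cv2.resize(q[150:300,220:400],(720,600))[:,:,::-1])"
```

```text
time: 6.45
eef_pos: [0.5263, 0.0514, 0.0424]
eef_rot: [-179.7, 0.1, -86.9]
contact_force: [0.5, 5.7, 3.9]
grip_width: 0.0583
grasp_force: 3.5
t 6.45 lane mm [-94.2 -34.5  42.4] rot [-1.7966e+02  1.3000e-01 -8.6860e+01] F lane [-5.7  0.8  3.9] w 0.0583
bar n 807 z 0.0464 y [-0.0904 -0.0641] tilt -0.065
tray x [-0.0574  0.0181]
t 6.55 lane mm [-93.5 -34.6  42.3] rot [-1.7968e+02  8.0000e-02 -8.6880e+01] F lane [-1.   0.8  4.2] w 0.0579
```

View pics/c6.png

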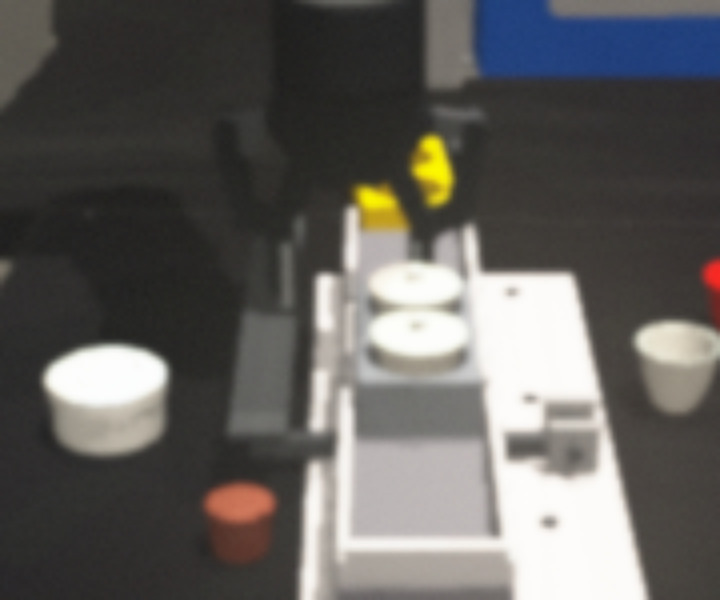

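The tray is straight and already over the sunken blade, and the finger is on the bar. I'll carry on pushing.

```bash

python3 -m handwheel '[[0.005,0,0,0],[0.010,0,0,0],[0.015,0,0,0],[0.020,0.001,0,0],[0.025,0.001,0,0],[0.030,0.001,0,0],[0.035,0.001,0,0],[0.040,0.001,0,0]]' && python3 -c "
from h import *
where(); bar(snap('top','t7')[1])"
python3 -m handwheel '[[0.005,0,0,0],[0.010,0,0,0],[0.015,0,0,0],[0.020,0,0,0],[0.025,0,0,0],[0.030,0,0,0],[0.035,0,0,0],[0.040,0,0,0]]' && python3 -c "
from h import *
where(); bar(snap('top','t8')[1]); snap('side','s8'); where()"
```

```text
time: 7.22
eef_pos: [0.5277, 0.0112, 0.0424]
eef_rot: [-179.6, 0.1, -86.8]
contact_force: [1.1, 5.1, 5.2]
grip_width: 0.0577
grasp_force: 3.5
t 7.22 lane mm [-54.  -35.1  42.4] rot [-1.7964e+02  1.0000e-01 -8.6840e+01] F lane [-5.   1.3  5.2] w 0.0577
bar n 664 z 0.0464 y [-0.0902 -0.0642] tilt -0.048
tray x [-0.0069  0.0194]
time: 7.93
eef_pos: [0.5293, -0.029, 0.0424]
eef_rot: [-179.7, 0.1, -86.9]
contact_force: [0.1, 5.3, 6.6]
grip_width: 0.0579
grasp_force: 3.6
t 7.93 lane mm [-13.8 -35.5  42.4] rot [-1.797e+02  7.000e-02 -8.686e+01] F lane [-5.3  0.3  6.6] w 0.0579
bar n 673 z 0.0465 y [-0.0904 -0.064 ] tilt -0.063Traceback (most recent call last):
  File "<string>", line 3, in <module>
    where(); bar(snap('top','t8')[1]); snap('side','s8'); where()
             ~~~^^^^^^^^^^^^^^^^^^^^^
  File "h.py", line 22, in bar
    m=(x>-.2)&(x<.02)&(y>-.026)&(y<.026)&(P[:,2]>.059)&(P[:,2]<.069); print('tray x',np.percentile(x[m],[2,98]).round(4))
                                                                                     ~~~~~~~~~~~~~^^^^^^^^^^^^^
    return _quantile_unchecked(
        a, q, axis, out, overwrite_input, method, keepdims, weights)
    return _ureduce(a,
                    func=_quantile_ureduce_func,
    ...<5 lines>...
                    overwrite_input=overwrite_input,
                    method=method)
    r = func(a, **kwargs)
    result = _quantile(arr,
                       quantiles=q,
    ...<2 lines>...
                       out=out,
                       weights=wgt)
    slices_having_nans = np.isnan(arr[-1, ...])
                                  ~~~^^^^^^^^^
IndexError: index -1 is out of bounds for axis 0 with size 0
```

Next is the tray's front, measured against the end wall. I mean to push about 20 mm more.

```bash
cat >> h.py <<'E'
def front(d):
    P=cloud('top',d).reshape(-1,3); e=P[:,:2]-O; x=e@UX; y=e@UY
    m=(x>-.02)&(x<.17)&(abs(y)<.026)&(P[:,2]>.059)&(P[:,2]<.069); print('tray x',np.percentile(x[m],[1,50,99.5]).round(4),m.sum())
E
python3 -c "
from h import *
front(np.load('pics/t8.npz')['d'])"
python3 -m handwheel '[[0.004,0,0,0],[0.008,0,0,0],[0.012,0,0,0],[0.015,0,0,0],[0.018,0,0,0],[0.020,0,0,0],[0.020,0,0,0],[0.020,0,0,0]]' && python3 -c "
from h import *
where(); front(snap('top','t9')[1]); snap('side','s9'); where()
q=np.load('pics/s9.npz')['p'];p=np.load('pics/t9.npz')['p']; cv2.imwrite('pics/c9.png',np.hstack([cv2.resize(p[200:340,270:410],(400,400)),cv2.resize(q[180:320,240:380],(400,400))])[:,:,::-1])"
```

```text
tray x [0.0402 0.0636 0.111 ] 360
time: 8.65
eef_pos: [0.5302, -0.0494, 0.0423]
eef_rot: [-179.7, 0.0, -86.9]
contact_force: [-0.5, 3.0, 6.4]
grip_width: 0.0577
grasp_force: 3.0
t 8.65 lane mm [  6.6 -35.7  42.3] rot [-1.7974e+02  3.0000e-02 -8.6880e+01] F lane [-3.  -0.4  6.4] w 0.0577
tray x [0.0636 0.0868 0.1315] 345
t 8.75 lane mm [  6.6 -35.7  42.3] rot [-1.7974e+02  3.0000e-02 -8.6880e+01] F lane [-3.8  0.8  5.7] w 0.0582
```

View pics/c9.png

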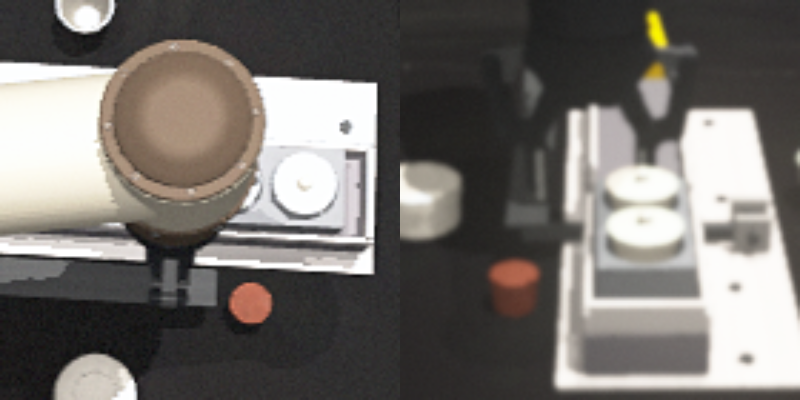

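The tray's front is at lane x≈131 mm, so its back end is at about +19 mm, past the blade. In the left crop the stopper at (250,303) is untouched. I'll back off slightly, then lift straight up to let the gate spring up.

```bash

python3 -m handwheel '[[-0.002,0,0,0],[-0.004,0,0,0],[-0.004,0,-0.004,0],[-0.004,0,-0.008,0],[-0.004,0,-0.012,0],[-0.004,0,-0.017,0],[-0.004,0,-0.022,0],[-0.004,0,-0.028,0]]' && python3 -m handwheel '[[0,0,-0.006,0],[0,0,-0.012,0],[0,0,-0.020,0],[0,0,-0.03,0],[0,0,-0.045,0],[0,0,-0.065,0],[0,0,-0.085,0],[0,0,-0.105,0]]' && python3 -m handwheel '[[-0.03,0,-0.02,0],[-0.06,0,-0.04,0],[-0.09,0,-0.05,0],[-0.12,0,-0.05,0],[-0.15,0,-0.05,0],[-0.18,0,-0.05,0],[-0.20,0,-0.05,0],[-0.20,0,-0.05,0]]' && python3 -c "
from h import *
where(); p,d=snap('top','t10'); front(d); q,_=snap('side','s10')
cv2.imwrite('pics/c10.png',np.hstack([cv2.resize(p[200:340,270:410],(400,400)),cv2.resize(q[180:320,240:380],(400,400))])[:,:,::-1])
try: bar(d)
except IndexError: print('no tray before gate')"
```

```text
time: 9.42
eef_pos: [0.5277, -0.0459, 0.0696]
eef_rot: [180.0, 0.0, -86.9]
contact_force: [-0.2, 0.4, 0.6]
grip_width: 0.058
grasp_force: 0.4
time: 10.08
eef_pos: [0.5276, -0.0459, 0.1758]
eef_rot: [180.0, -0.0, -86.9]
contact_force: [0.3, 0.3, 0.1]
grip_width: 0.058
grasp_force: 0.0
time: 10.75
eef_pos: [0.5169, 0.1569, 0.2249]
eef_rot: [-180.0, 0.0, -86.7]
contact_force: [0.3, -1.3, -0.5]
grip_width: 0.0579
grasp_force: 0.0
t 10.75 lane mm [-200.1  -38.5  224.9] rot [-1.7997e+02  4.0000e-02 -8.6680e+01] F lane [ 1.3  0.3 -0.5] w 0.0579
tray x [0.0198 0.0753 0.1315] 522
bar n 842 z 0.0818 y [-0.08   -0.0541] tilt 0.172
tray x [0.0193 0.0199]
```

View pics/c10.png

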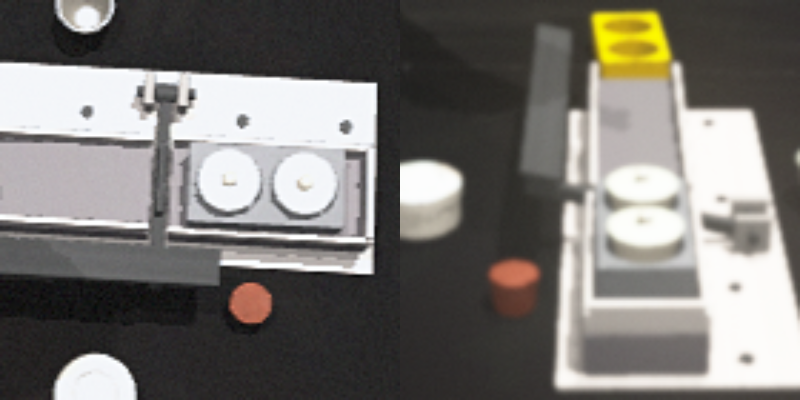

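The tray lies in the bay at lane x 19–131 mm with both crucibles seated. The gate is shut again behind it (left crop x≈162, bar back at 82 mm), and the bystanders have not moved.

```bash
python3 -m handwheel '[[0,0,0,0],[0,0,0,0],[0,0,0,0],[0,0,0,0],[0,0,0,0],[0,0,0,0],[0,0,0,0],[0,0,0,0]]' && python3 -c "
from station import arm
print(arm.sign_off())"
```

```text
time: 11.52
eef_pos: [0.5172, 0.1538, 0.2243]
eef_rot: [180.0, 0.0, -86.9]
contact_force: [0.1, -0.0, -0.7]
grip_width: 0.058
grasp_force: 0.0
the job is handed in; nothing more can be done
None
```

The tray is in the bay with both crucibles seated, about 16 mm past the blade; the gate has sprung shut behind it, nothing else appears to have moved, and I handed the job in at 11.5 s.

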